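# Put the washed trivets back on edge in the plate rack

### The arm

A 6-joint arm with a two-finger parallel gripper is mounted at the origin on the work surface. World frame = base frame: x ahead of the robot, y to its left, z up, the work surface at z = 0. Lengths are in m, angles in degrees, forces in N, time in s.
With the tool pointing down it reaches from about 0.375 to 0.9 m from the base axis. Payload 3.1 kg.
Tool frame: the origin (TCP) lies between the finger pads; the fingertips stand 11 mm ahead of it and the grasp point (between the pads) lies 8 mm behind it; z points along the fingers, y is the line along which they close (so a half turn about z gives the same grasp; the last joint's range is limited). The gripper opens to 87 mm and grips with 3 to 60 N. Pads are 19 mm wide; open, the fingers measure 117 mm over their backs; the gripper's body (75 mm by 190 mm) begins 51 mm behind the grasp point.
Start: joints at [54.059, 30.224, 82.088, -0, 67.689, -10.227], TCP at [0.271, 0.563, 0.234] pointing down, gripper open.
Joint ranges: [-176.69, 176.69], [-43.24, 126.21], [12.49, 139.97], [-82, 262], [0, 151.66], [-163.58, 163.58]. Speed limits (degrees/s): [159.86, 159.86, 180, 180, 180, 180].

### API

Orientations are given as a 3x3 rotation matrix whose columns are the frame's x, y, z axes.
In Python, from rig import bot, viewer, workorder, models gives the robot as it stands.
- The arm moves only by the shell command python3 -m jog 'ROWS'. ROWS is JSON, a list of rows, each a list of 7 numbers: the opening, from 0 (shut) to 1 (fully open), then the shift along the tool's x, y, z in m, then the turn, a rotation vector about the tool's x, y, z in degrees. In form: [[claw, x, y, z, ax, ay, az], ...]. A call has 1 to 20 rows; each row is the pose to reach, as a shift and turn from the pose commanded when the call began, along the tool's axes at that moment; what a row does not reach only later rows make up. A row lasts 1/8 s, in which the tool goes at most 62.5 mm and 10.7 degrees, less where a joint would pass 70% of its speed; a pose out of reach is approached as far as the arm can. A call with a gripper value outside its range is refused whole. The fingers move at their own pace and stop on an object; the grip force is fixed at half the most. Time passes only in rows, so rows that repeat a pose let the fingers close. It gives the time, the measured TCP pose, the force, the opening and the grip force at its end, in the units of the state.
- bot.read_state(): the state, without advancing time (a new reading comes with each control period).
- viewer.capture(name): name is "scene" or "side" or "wrist"; returns (picture, depth): 480x640x3 uint8, blue, green, red; 480x640 float32, m along the optical axis (not along the pixel's ray), 0 where there is no reading.
- viewer.camera_info(name): a dict with "fx", "fy", "cx", "cy" (pixels), "dist_coeffs" ([k1, k2, p1, p2, k3] as OpenCV has them; the pictures are not rectified), "world_to_cam" (4x4, takes a point from world to camera coordinates). Camera axes: x right, y down, z forward; pixel columns grow to the right and rows downward; lengths in m; the calibration is good to about 2 mm. A picture is of the moment at which its call begins: read the wrist's pose just before it. camera_info takes no time and is no camera call; for the wrist camera it gives the pose at the moment of the call.
- workorder.hand_in(): hands the job in; it is judged then, once.
Trained networks look in the newest picture that a camera, given by its name, has taken for a name from the list of things; names that differ only in an ending like _2 or _b are one class to them, and where a whole thing is asked for, a point or a joint stands for the part that bears it (a point fixed in the world has none). Each returns a list of dicts, best first, with "p" (0 to 1); they miss things now and then, are a little off and sometimes report something else, mostly with a low value. They report only what shows in the picture. A call takes as long as a camera call. They do not tell look-alikes from the thing itself.
- models.outline_of(camera, thing): "mask" (480x640 bool, what is visible of it).
- models.tip_of(camera, thing): "xyz" ([x, y, z] in m, in world coordinates, good to about 4 mm: a listed point, or the origin of a listed thing).
The state is a dict: "time_s": time; "joint_positions": joint angles; "qvel": joint speeds; "tau": joint torques, N m; "position": TCP position; "tcp_rot": TCP orientation; "force": force on the tool from outside, world axes, zero at the start; "moment": the same for the moment, N m; "opening": opening from 0.0 (shut) to 1.0 (fully open); "grasp_force": force on a finger pad.
Only numpy, scipy, OpenCV 4.12 (cv2) and the standard library are available. Lean on these libraries where they do the work, as an engineer would, in place of code of your own. Each camera call takes 0.05 s, during which the arm holds its last target. There are 200 camera calls.

### The job

Two square trivets, a blue one and a yellow one, lean on the drying stand. Stand each of them on edge in its own empty slot of the wooden plate rack (either one in either slot): lower it gently until it sits fully down on the slot's floor, about centred along the slot, and let go. Leave the white trivet in the rack, the casserole, the kids' bottle, the salt shaker and the spoon where they are.

Things in the scene. Friction and masses are not known exactly. Their poses are not given: they have to be found in the camera images.
- blue_trivet: Blue square trivet, a ceramic tile in a wooden frame, 110 x 110 x 12 mm, about 0.28 kg. Origin: middle of its bottom edge (on the stand, the edge on the ledge). Axes: x = through its 12 mm thickness, y = along its width, z = in its plane from the bottom edge to the top edge 110 mm away. On the stand it leans 0.28 rad (16 deg) from upright, its top edge towards the stand's -x side.
- yellow_trivet: Yellow square trivet, a ceramic tile in a wooden frame, 110 x 110 x 12 mm, about 0.28 kg. Origin, axes and lean as for the blue trivet; it starts beside it on the same stand, 136 mm from it centre to centre (which is left or right varies).
- blue_trivet_center (a point): Centre of the blue trivet, 55 mm from each edge; axes as the trivet's.
- yellow_trivet_center (a point): Centre of the yellow trivet, 55 mm from each edge; axes as the trivet's.
- white_trivet: White square trivet, a ceramic tile in a wooden frame, 110 x 110 x 12 mm,  0.28 kg, already standing upright in one of the rack's three slots (which one varies); to be left there. Origin: middle of its bottom edge; x = along its width (the slot's length), y = through its thickness, z up.
- white_trivet_center (a point): Centre of the white trivet, 55 mm above its origin.
- drying_stand: Fixed wooden drying stand, 100 x 270 mm base, long side along its y. Origin: centre of its underside. Trivet bottom edges rest on a ledge 22 mm above the origin, 68 mm either side of it along y; the back rest on the -x side reaches 60 mm up along the trivets, so their upper 50 mm is free on both faces.
- rack: Fixed wooden plate rack, board 120 (x) x 200 (y) x 14 mm, origin under its centre. Three parallel slots at y = -66, 0, +66 mm, each running along x between two pairs of round-topped dowels (at x = -35 and 35 mm, 11 mm thick, tops 64 mm above the origin) that stand 18 mm apart clear. Slot floor: the board top, 14 mm above the origin, marked by a green felt strip.
- slot_a: The green felt floor of one empty slot of the rack. Origin: middle of the slot on its floor; x = along the slot, y = across it (between the dowels), z up. A seated trivet's centre is 55 mm above it.
- slot_b: The same for the other empty slot.
- casserole: Round insulated casserole, terracotta colour with a white lid and a turning knob, 182 mm across, 127 mm high; bystander. Origin: centre of its underside.
- kids_bottle: Pastel pink kids' bottle with a push-button cap, 66 mm across, 180 mm high; bystander. Origin: centre of its underside.
- salt_shaker: Glass salt shaker with a steel top, 48 mm across, 84 mm high; bystander. Origin: centre of its underside.
- spoon: Steel dessert spoon, 180 mm long, lying flat along its x with its bowl at +x; bystander. Origin: middle of its underside.
Mind the look-alikes: they are no part of the job. What is shaped like the blue_trivet but pink or turquoise is not meant. What is shaped like the yellow_trivet but turquoise is not meant.

How it is judged (in metres and radians):
At the end, for the whole second after the job is handed in: Blue and yellow trivet each at rest on edge in an own empty slot: centre 51-59 mm above its floor, within 20 mm along and 15 mm across of its middle, square within 0.22 rad. White trivet within 20 mm, 0.25 rad; casserole, bottle, shaker, spoon within 30 mm of the start and not tipped (0.3 rad) ((((x of blue_trivet_center in the frame of slot_a between -0.02 and 0.02 m and y of blue_trivet_center in the frame of slot_a between -0.015 and 0.015 m and z of blue_trivet_center in the frame of slot_a between 0.051 and 0.059 m and angle between the x axis of blue_trivet and the y axis of slot_a, either way round below 0.22 rad) and (x of yellow_trivet_center in the frame of slot_b between -0.02 and 0.02 m and y of yellow_trivet_center in the frame of slot_b between -0.015 and 0.015 m and z of yellow_trivet_center in the frame of slot_b between 0.051 and 0.059 m and angle between the x axis of yellow_trivet and the y axis of slot_b, either way round below 0.22 rad)) or ((x of blue_trivet_center in the frame of slot_b between -0.02 and 0.02 m and y of blue_trivet_center in the frame of slot_b between -0.015 and 0.015 m and z of blue_trivet_center in the frame of slot_b between 0.051 and 0.059 m and angle between the x axis of blue_trivet and the y axis of slot_b, either way round below 0.22 rad) and (x of yellow_trivet_center in the frame of slot_a between -0.02 and 0.02 m and y of yellow_trivet_center in the frame of slot_a between -0.015 and 0.015 m and z of yellow_trivet_center in the frame of slot_a between 0.051 and 0.059 m and angle between the x axis of yellow_trivet and the y axis of slot_a, either way round below 0.22 rad))) and linear speed of each of blue_trivet, yellow_trivet below 0.05 m/s and angular speed of each of blue_trivet, yellow_trivet below 0.6 rad/s and not (distance of white_trivet_center from where it was at the start of the episode above 0.02 m or angle between white_trivet's own z axis and vertical above 0.25 rad) and not (distance of casserole from where it was at the start of the episode above 0.03 m or angle between casserole's own z axis and vertical above 0.3 rad) and not (distance of kids_bottle from where it was at the start of the episode above 0.03 m or angle between kids_bottle's own z axis and vertical above 0.3 rad) and not (distance of salt_shaker from where it was at the start of the episode above 0.03 m or angle between salt_shaker's own z axis and vertical above 0.3 rad) and not (distance of spoon from where it was at the start of the episode above 0.03 m)); the robot touches nothing.
It fails at once if a trivet is dropped or jammed hard into the rack (contact force over 60 N) (contact force between any of blue_trivet, yellow_trivet and rack above 60 N).
It fails at once if the white trivet is moved over 20 mm or tipped over 0.25 rad (distance of white_trivet_center from where it was at the start of the episode above 0.02 m or angle between white_trivet's own z axis and vertical above 0.25 rad).
It fails at once if a bystander (casserole, bottle, shaker, spoon) is moved over 30 mm or tipped over 0.3 rad ((distance of casserole from where it was at the start of the episode above 0.03 m or angle between casserole's own z axis and vertical above 0.3 rad) or (distance of kids_bottle from where it was at the start of the episode above 0.03 m or angle between kids_bottle's own z axis and vertical above 0.3 rad) or (distance of salt_shaker from where it was at the start of the episode above 0.03 m or angle between salt_shaker's own z axis and vertical above 0.3 rad) or distance of spoon from where it was at the start of the episode above 0.03 m).
It also fails if it takes over 64 s, if anything falls off the work surface, if the arm or the gripper's body presses on something with over 40 N, if the wrist force passes 120 N, or if a joint passes its speed limit or range.

## Working session

There is one attempt and no reset: what is moved stays moved. The work goes in short steps, Python scripts to look and compute and a shell command to move; the robot and the scene stay as the last step left them, time stands still between calls to the robot, and variables do not carry over. Pictures are saved under pics/ and viewed, at most 10 in all, crops included, and the job is handed in when it is done.

```bash
mkdir -p pics
python3 - <<'E'
from rig import bot, viewer, workorder, models
import cv2,numpy as np
s=bot.read_state(); print(s['position'],np.round(s['tcp_rot'],3).tolist(),s['opening'],s['force'])
for c in ('scene','side'):
    p,d=viewer.capture(c); cv2.imwrite(f'pics/{c}0.png',p); np.save(f'pics/{c}0d.npy',d)
    i=viewer.camera_info(c); print(c,i['fx'],i['cx'],i['cy'],np.round(i['dist_coeffs'],3),np.round(i['world_to_cam'],3).tolist())
    for t in ['blue_trivet_center','yellow_trivet_center','white_trivet_center','drying_stand','rack','slot_a','casserole','kids_bottle','salt_shaker','spoon']:
        print(t,[(round(float(r['p']),2),np.round(r['xyz'],3).tolist()) for r in models.tip_of(c,t)[:4]])
E
```

```text
[0.27071996 0.56251672 0.23255918] [[-0.901, 0.434, -0.001], [0.434, 0.901, -0.002], [0.0, -0.002, -1.0]] 1.0020943833228129 [-0.08187469  0.89066313 -0.19222501]
scene 480.80602000503075 320.5552377143519 237.53992606026833 [-0.133  0.     0.     0.     0.   ] [[-0.469, 0.883, 0.007, 0.279], [0.554, 0.3, -0.776, -0.246], [-0.688, -0.36, -0.63, 1.558], [0.0, 0.0, 0.0, 1.0]]
blue_trivet_center [(0.72, [0.715, -0.437, 0.006]), (0.61, [0.554, -0.294, 0.074]), (0.56, [0.374, -0.312, 0.005])]
yellow_trivet_center [(0.96, [0.371, -0.109, 0.007]), (0.78, [0.542, -0.163, 0.075])]
white_trivet_center [(0.76, [0.592, 0.246, 0.064]), (0.64, [0.562, -0.228, -0.002])]
drying_stand [(0.95, [0.562, -0.231, -0.003])]
rack [(0.73, [0.59, 0.244, 0.003]), (0.48, [0.557, -0.23, -0.003])]
slot_a [(0.59, [0.612, 0.186, 0.014]), (0.57, [0.571, 0.309, 0.01]), (0.38, [0.592, 0.244, 0.066])]
casserole [(0.92, [0.81, 0.001, 0.003]), (0.49, [0.552, -0.297, 0.072])]
kids_bottle [(0.91, [0.748, -0.28, -0.0])]
salt_shaker [(0.88, [0.744, 0.281, -0.003]), (0.48, [0.571, -0.292, 0.023]), (0.19, [0.81, 0.004, 0.003])
[... 217 characters left out ...]
0.733, 0.773], [0.0, 0.0, 0.0, 1.0]]
blue_trivet_center [(0.9, [0.372, -0.311, 0.012]), (0.71, [0.717, -0.438, 0.006]), (0.58, [0.556, -0.3, 0.079])]
yellow_trivet_center [(0.93, [0.376, -0.109, 0.008]), (0.9, [0.536, -0.165, 0.078])]
white_trivet_center [(0.95, [0.586, 0.24, 0.068])]
drying_stand [(0.77, [0.563, -0.23, -0.001]), (0.37, [0.574, 0.304, 0.009])]
rack [(0.77, [0.59, 0.244, -0.003])]
slot_a [(0.68, [0.744, 0.286, 0.002]), (0.66, [0.61, 0.183, 0.012]), (0.6, [0.568, 0.308, 0.011]), (0.42, [0.589, 0.246, -0.003])]
casserole [(0.78, [0.803, 0.002, 0.002])]
kids_bottle [(0.72, [0.748, -0.279, -0.002])]
salt_shaker [(0.57, [0.745, 0.284, 0.005])]
spoon [(0.79, [0.416, 0.009, 0.002])]
```

View pics/scene0.png

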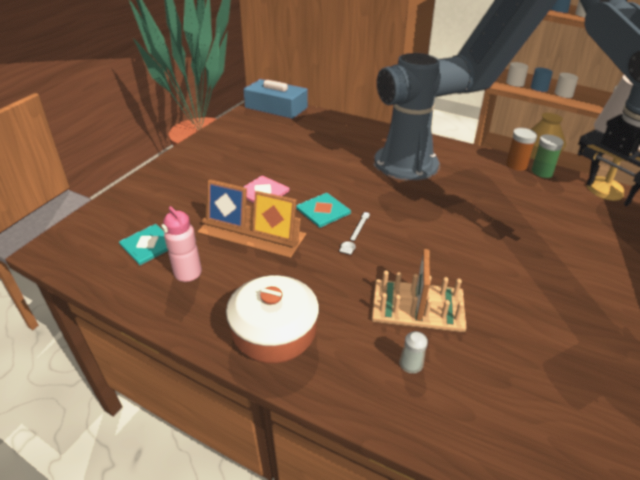

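View pics/side0.png

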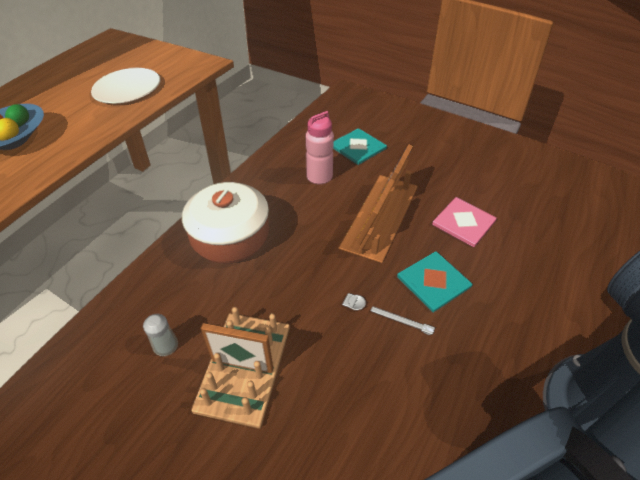

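The scene shows the stand at about (250,220), with blue at (225,205) and yellow at (273,217). The rack is at (420,300), with the white trivet in its middle slot. The side view agrees, with the outer slots free. The flat turquoise and pink tiles are the look-alikes. I'll get a closer wrist view of the rack on the way.

```bash
cat > h.py <<'E'
from rig import bot, viewer, workorder, models
import cv2,numpy as np
from scipy.spatial.transform import Rotation as Ro
def frame(yaw,lean=0):
    """tool pointing down, tool y horizontal heading yaw(deg); then leaned (deg): z leans so tool top goes opposite to y"""
    a=np.radians(yaw); y=np.array([np.cos(a),np.sin(a),0]); z=np.array([0,0,-1.])
    l=np.radians(lean); z2=z*np.cos(l)+y*np.sin(l); y2=y*np.cos(l)-z*np.sin(l)
    return np.c_[np.cross(y2,z2),y2,z2]
def go(pos,R,p0=None,R0=None):
    s=bot.read_state(); p0=s['position'] if p0 is None else p0; R0=np.array(s['tcp_rot']) if R0 is None else R0
    d=R0.T@(np.array(pos)-p0); r=Ro.from_matrix(R0.T@R).as_rotvec(degrees=True)
    print('go',np.round(d,4).tolist(),np.round(r,2).tolist(),'rows>=',np.ceil(max(np.linalg.norm(d)/.0625,np.linalg.norm(r)/10.7)))
def cloud(c,d,info):
    v,u=np.nonzero(d>0); K=np.array([[info['fx'],0,info['cx']],[0,info['fy'],info['cy']],[0,0,1]])
    n=cv2.undistortPoints(np.c_[u,v].astype(np.float64)[:,None],K,np.array(info['dist_coeffs']))[:,0]
    z=d[v,u].astype(float); P=np.c_[n*z[:,None],z]; T=np.linalg.inv(info['world_to_cam'])
    return P@T[:3,:3].T+T[:3,3],u,v
E
python3 -c "
from h import *
go([.57,.19,.36],frame(108))
i=viewer.camera_info('wrist'); T=np.linalg.inv(i['world_to_cam']); print(np.round(T,3),i['fx'])"
```

```text
go [-0.4312, -0.2065, -0.1265] [0.0, 0.0, -43.71] rows>= 8.0
[[ 0.433  0.86   0.271  0.197]
 [ 0.901 -0.413 -0.13   0.598]
 [ 0.001  0.301 -0.954  0.384]
 [ 0.     0.     0.     1.   ]] 333.37395625526005
```

```bash
python3 -m jog '[[0.45,0,0,-0.06,0,0,0],[0.45,-0.43,-0.205,-0.125,0,0,-43.7],[0.45,-0.43,-0.205,-0.125,0,0,-43.7],[0.45,-0.43,-0.205,-0.125,0,0,-43.7],[0.45,-0.43,-0.205,-0.125,0,0,-43.7],[0.45,-0.43,-0.205,-0.125,0,0,-43.7],[0.45,-0.43,-0.205,-0.125,0,0,-43.7],[0.45,-0.43,-0.205,-0.125,0,0,-43.7],[0.45,-0.43,-0.205,-0.125,0,0,-43.7],[0.45,-0.43,-0.205,-0.125,0,0,-43.7],[0.45,-0.43,-0.205,-0.125,0,0,-43.7],[0.45,-0.43,-0.205,-0.125,0,0,-43.7],[0.45,-0.43,-0.205,-0.125,0,0,-43.7]]'
python3 - <<'E'
from h import *
s=bot.read_state();print(s['position'],s['opening'])
i=viewer.camera_info('wrist');p,d=viewer.capture('wrist'); cv2.imwrite('pics/w1.png',p); np.savez('pics/w1.npz',p=p,d=d,w=i['world_to_cam'])
for t in ['rack','slot_a','white_trivet_center']: print(t,[(round(float(r['p']),2),np.round(r['xyz'],3).tolist()) for r in models.tip_of('wrist',t)[:4]])
P,u,v=cloud('wrist',d,i)
c=p[v,u].astype(int)
# green felt pixels near slot floor height
g=(c[:,1]>c[:,2]+15)&(abs(P[:,2]-.014)<.012)&(abs(P[:,0]-.59)<.12)&(abs(P[:,1]-.245)<.14)
for n,q in (('hi',np.array([.570,.308])),('lo',np.array([.611,.184]))):
    m=g&(np.hypot(P[:,0]-q[0],P[:,1]-q[1])<.075)
    X=P[m]; r=cv2.minAreaRect(X[:,:2].astype(np.float32)); e=np.linalg.eigh(np.cov(X[:,:2].T)) 
    print(n,m.sum(),X.mean(0).round(4),r,np.degrees(np.arctan2(e[1][1,1],e[1][0,1])))
# board outline
b=(abs(P[:,2]-.014)<.006)&(abs(P[:,0]-.59)<.13)&(abs(P[:,1]-.245)<.15)
print('board',b.sum(),cv2.minAreaRect(P[b][:,:2].astype(np.float32)))
w=(P[:,2]>.08)&(P[:,2]<.135)&(abs(P[:,0]-.59)<.09)&(abs(P[:,1]-.245)<.09)
print('white',P[w].mean(0),P[w][:,2].max(),cv2.minAreaRect(P[w&(P[:,2]>.115)][:,:2].astype(np.float32)))
go([.53,-.23,.36],frame(7))
E
```

```text
time_s: 2.72
position: [0.5687, 0.1932, 0.3585]
tcp_rot: [[-0.95, -0.311, -0.0], [-0.311, 0.95, 0.0], [0.0, 0.0, -1.0]]
force: [0.3, -0.4, 0.4]
opening: 0.446
grasp_force: 0.0
[0.56865526 0.19315229 0.35851485] 0.4456155855656847
rack [(0.87, [0.59, 0.242, -0.002])]
slot_a [(0.9, [0.572, 0.307, 0.014]), (0.7, [0.615, 0.18, 0.016]), (0.17, [0.545, -0.164, 0.076])]
white_trivet_center [(0.84, [0.592, 0.241, 0.069])]
hi 575 [0.5661 0.3053 0.0145] ((0.5690487027168274, 0.3058418333530426), (0.10854233801364899, 0.014857407659292221), 19.2227840423584) -160.702253025845
lo 666 [0.6095 0.1827 0.0145] ((0.6036909222602844, 0.20585878193378448), (0.10740050673484802, 0.0668087974190712), 19.04708480834961) -163.974191291832
board 7753 ((0.5906875729560852, 0.24308933317661285), (0.1194736659526825, 0.2007455676794052), 19.0414981842041)
white [0.58694665 0.23995774 0.11821717] 0.1263034538712075 ((0.5910159945487976, 0.24275101721286774), (0.10970978438854218, 0.012527146376669407), 19.058368682861328)
go [0.1682, -0.3895, -0.0014] [-0.0, -0.0, 101.05] rows>= 10.0
```

View pics/w1.png

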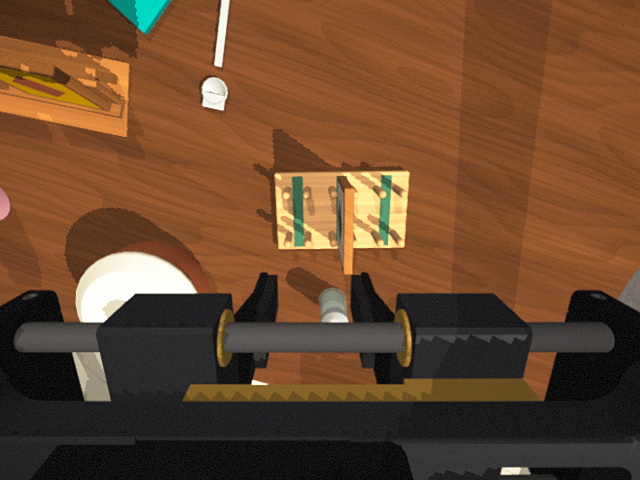

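The rack is at (340,210), with empty felt strips at (297,212) and (386,210). The board, felt and white trivet fits agree: centre (0.5907,0.2431), yaw 19.0°. Next is a view of the stand.

```bash
python3 -m jog '[[0.45,0.135,-0.353,0,0,0,101],[0.45,0.135,-0.353,0,0,0,101],[0.45,0.135,-0.353,0,0,0,101],[0.45,0.135,-0.353,0,0,0,101],[0.45,0.135,-0.353,0,0,0,101],[0.45,0.135,-0.353,0,0,0,101],[0.45,0.135,-0.353,0,0,0,101],[0.45,0.135,-0.353,0,0,0,101],[0.45,0.135,-0.353,0,0,0,101],[0.45,0.135,-0.353,0,0,0,101],[0.45,0.135,-0.353,0,0,0,101],[0.45,0.135,-0.353,0,0,0,101],[0.45,0.135,-0.353,0,0,0,101],[0.45,0.135,-0.353,0,0,0,101]]'
python3 - <<'E'
from h import *
i=viewer.camera_info('wrist');p,d=viewer.capture('wrist'); cv2.imwrite('pics/w2.png',p); np.savez('pics/w2.npz',p=p,d=d,w=i['world_to_cam'])
for t in ['drying_stand','blue_trivet_center','yellow_trivet_center']: print(t,[(round(float(r['p']),2),np.round(r['xyz'],3).tolist()) for r in models.tip_of('wrist',t)[:4]])
P,u,v=cloud('wrist',d,i)
n=(abs(P[:,0]-.56)<.13)&(abs(P[:,1]+.23)<.2)
print(np.histogram(P[n][:,2],np.arange(0,.15,.006)))
b=n&(P[:,2]>.006)&(P[:,2]<.03)
print('base',cv2.minAreaRect(P[b][:,:2].astype(np.float32)))
for nm,y0 in (('blue',-.297),('yel',-.164)):
    m=n&(P[:,2]>.085)&(P[:,2]<.15)&(abs(P[:,1]-y0)<.064)
    t=m&(P[:,2]>P[m][:,2].max()-.006)
    print(nm,m.sum(),P[m][:,2].max(),cv2.minAreaRect(P[m][:,:2].astype(np.float32)),'top',P[t].mean(0),cv2.minAreaRect(P[t][:,:2].astype(np.float32)))
E
```

```text
time_s: 4.68
position: [0.5502, -0.1856, 0.3586]
tcp_rot: [[-0.122, 0.993, 0.0], [0.993, 0.122, -0.0], [-0.0, -0.0, -1.0]]
force: [-0.4, 0.2, 0.8]
opening: 0.451
grasp_force: 0.0
drying_stand [(0.84, [0.558, -0.226, -0.002])]
blue_trivet_center [(0.97, [0.379, -0.312, 0.006]), (0.95, [0.557, -0.3, 0.077])]
yellow_trivet_center [(0.8, [0.372, -0.107, 0.009]), (0.66, [0.54, -0.162, 0.078])]
(array([13754,  1995,   107,   649,   395,   175,   196,   200,   219,
         244,   236,   209,   361,   236,   230,   228,   271,   241,
         293,   252,   534,  1437,     0,     0]), array([0.   , 0.006, 0.012, 0.018, 0.024, 0.03 , 0.036, 0.042, 0.048,
       0.054, 0.06 , 0.066, 0.072, 0.078, 0.084, 0.09 , 0.096, 0.102,
       0.108, 0.114, 0.12 , 0.126, 0.132, 0.138, 0.144]))
base ((0.5126861929893494, -0.22096778452396393), (0.17888681590557098, 0.295437216758728), 4.852409362792969)
blue 1485 0.13025322917193816 ((0.5468857884407043, -0.298974871635437), (0.024488540366292, 0.10985830426216125), 6.646697521209717) top [ 0.54037663 -0.29456511  0.12714394] ((0.5404115915298462, -0.2958316206932068), (0.012345606461167336, 0.10104832798242569), 6.641502380371094)
yel 1972 0.1308432659858485 ((0.5308864116668701, -0.16434906423091888), (0.023928461596369743, 0.10945701599121094), 6.8479790687561035) top [ 0.52507488 -0.16226601  0.12735554] ((0.5254707932472229, -0.164792001247406), (0.01257588155567646, 0.10910013318061829), 6.371618747711182)
```

View pics/w2.png

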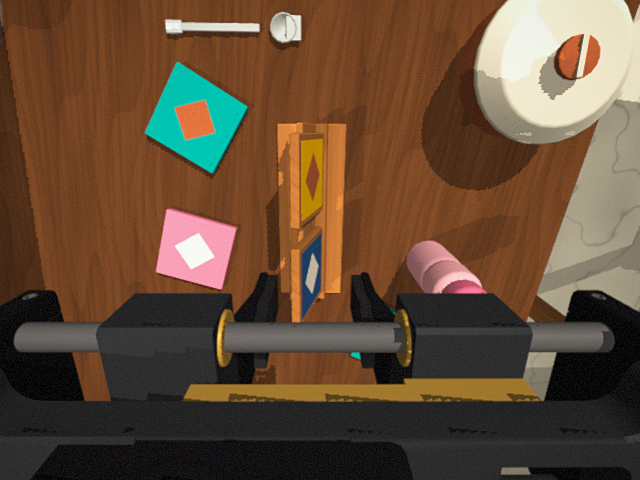

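The stand is seen from above: yellow's top edge is at (297,180) and blue's at (305,275), both clear. The fit gives yaw 6.7° and the expected lean. I'll take yellow first.

```bash
cat >> h.py <<'E'
SY=6.7; LEAN=16.04; a=np.radians(SY); l=np.radians(LEAN)
ZT=np.array([-np.sin(l)*np.cos(a),-np.sin(l)*np.sin(a),np.cos(l)])
TOP=dict(y=np.array([.5253,-.1643,.128]),b=np.array([.5411,-.2992,.128]))
RK=np.array([.5907,.2431,.0]); RYAW=19.04
def slot(k): b=np.radians(RYAW); return RK+[-np.sin(b)*.066*k,np.cos(b)*.066*k,.0143]
E
python3 -c "
from h import *
R=frame(SY,LEAN); t=TOP['y']-.028*ZT
go(t+.09*ZT,R); print(t,-R[:,2]-ZT)"
```

```text
go [0.0243, -0.0393, 0.171] [-16.04, -0.04, 0.29] rows>= 3.0
[ 0.5329838  -0.16339736  0.10109007] [0. 0. 0.]
```

```bash
python3 -m jog '[[0.45,0.0243,-0.0393,0.1,-8,0,0.15],[0.45,0.0243,-0.0393,0.171,-16.04,0,0.3],[0.45,0.0243,-0.0393,0.171,-16.04,0,0.3],[0.45,0.0243,-0.0393,0.171,-16.04,0,0.3],[0.45,0.0243,-0.0393,0.171,-16.04,0,0.3],[0.45,0.0243,-0.0393,0.171,-16.04,0,0.3]]'
python3 -c "
from h import *
R=frame(SY,LEAN); t=TOP['y']-.028*ZT
go(t,R)
p,d=viewer.capture('wrist'); cv2.imwrite('pics/w3.png',p)"
```

```text
time_s: 5.62
position: [0.5112, -0.1679, 0.1903]
tcp_rot: [[-0.117, 0.953, 0.28], [0.993, 0.113, 0.029], [-0.004, 0.281, -0.96]]
force: [-0.5, -0.1, 0.8]
opening: 0.454
grasp_force: 0.0
go [0.0023, -0.0038, 0.0919] [0.29, 0.21, 0.08] rows>= 2.0
```

View pics/w3.png

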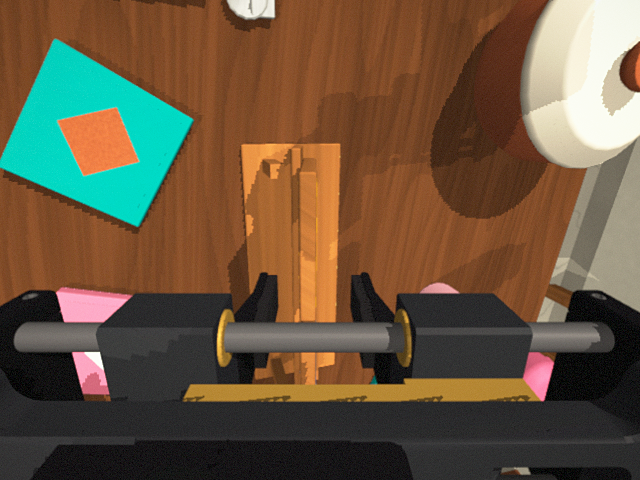

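The trivet's edge (column ~309) lies between the fingertips (265 and 360). I'll descend and close.

```bash
python3 -m jog '[[0.45,0.001,-0.0015,0.03,0,0,0],[0.45,0.002,-0.003,0.06,0,0,0],[0.45,0.002,-0.003,0.08,0,0,0],[0.45,0.002,-0.003,0.091,0,0,0],[0.45,0.002,-0.003,0.091,0,0,0],[0.45,0.002,-0.003,0.091,0,0,0]]'
python3 -c "
from h import *
go(TOP['y']-.028*ZT,frame(SY,LEAN))"
python3 -m jog '[[0,0,0,0,0,0,0],[0,0,0,0,0,0,0],[0,0,0,0,0,0,0],[0,0,0,0,0,0,0],[0,0,0,0,0,0,0]]'
```

```text
time_s: 6.42
position: [0.5307, -0.162, 0.1003]
tcp_rot: [[-0.117, 0.954, 0.276], [0.993, 0.112, 0.032], [-0.0, 0.278, -0.961]]
force: [-0.3, -0.3, 0.3]
opening: 0.453
grasp_force: 0.0
go [-0.0017, 0.0023, -0.0002] [0.08, 0.03, 0.0] rows>= 1.0
time_s: 7.05
position: [0.532, -0.162, 0.1002]
tcp_rot: [[-0.115, 0.954, 0.278], [0.993, 0.111, 0.032], [-0.001, 0.28, -0.96]]
force: [4.1, 2.4, 1.6]
opening: 0.131
grasp_force: 29.9
```

```bash
python3 -m jog '[[0,0,0,-0.02,0,0,0],[0,0,0,-0.05,0,0,0],[0,0,0,-0.09,0,0,0],[0,0,0,-0.14,0,0,0],[0,0,0,-0.18,0,0,0],[0,0,0,-0.18,0,0,0],[0,0,0,-0.18,0,0,0]]'
python3 -c "
from h import *
print(slot(1),slot(-1))
go(slot(-1)+[0,0,.27],frame(90+RYAW))"
```

```text
time_s: 7.92
position: [0.4798, -0.1668, 0.2709]
tcp_rot: [[-0.117, 0.955, 0.272], [0.993, 0.111, 0.035], [0.003, 0.274, -0.962]]
force: [0.0, -0.2, -3.2]
opening: 0.136
grasp_force: 30.0
[0.56916894 0.30548921 0.0143    ] [0.61223106 0.18071079 0.0143    ]
go [0.3297, 0.1689, 0.0352] [11.56, 14.09, -101.63] rows>= 10.0
```

```bash
python3 -m jog '[[0,0.33,0.169,0.035,11.56,14.09,-101.6],[0,0.33,0.169,0.035,11.56,14.09,-101.6],[0,0.33,0.169,0.035,11.56,14.09,-101.6],[0,0.33,0.169,0.035,11.56,14.09,-101.6],[0,0.33,0.169,0.035,11.56,14.09,-101.6],[0,0.33,0.169,0.035,11.56,14.09,-101.6],[0,0.33,0.169,0.035,11.56,14.09,-101.6],[0,0.33,0.169,0.035,11.56,14.09,-101.6],[0,0.33,0.169,0.035,11.56,14.09,-101.6],[0,0.33,0.169,0.035,11.56,14.09,-101.6],[0,0.33,0.169,0.035,11.56,14.09,-101.6],[0,0.33,0.169,0.035,11.56,14.09,-101.6],[0,0.33,0.169,0.035,11.56,14.09,-101.6],[0,0.33,0.169,0.035,11.56,14.09,-101.6],[0,0.33,0.169,0.035,11.56,14.09,-101.6]]'
python3 - <<'E'
from h import *
go(slot(-1)+[0,0,.27],frame(90+RYAW))
for c in ('wrist','scene'):
    i=viewer.camera_info(c);p,d=viewer.capture(c); cv2.imwrite(f'pics/{c}4.png',p); np.savez(f'pics/{c}4.npz',p=p,d=d,w=i['world_to_cam'])
    P,u,v=cloud(c,d,i); s=bot.read_state(); R=np.array(s['tcp_rot']); Q=(P-s['position'])@R
    m=(abs(Q[:,1])<.03)&(abs(Q[:,0])<.075)&(Q[:,2]>.016)&(Q[:,2]<.1)
    X=Q[m]; print(c,m.sum()); 
    if m.sum()>50:
        print('tool-frame min/max',np.percentile(X,[1,50,99],axis=0).round(4).tolist())
        e=np.linalg.eigh(np.cov(X.T)); print('normal',e[1][:,0].round(3),e[0])
E
```

```text
time_s: 9.8
position: [0.6132, 0.1801, 0.2857]
tcp_rot: [[-0.946, -0.325, 0.003], [-0.325, 0.946, -0.001], [-0.002, -0.002, -1.0]]
force: [-0.2, 0.5, -2.8]
opening: 0.138
grasp_force: 30.0
go [0.0008, 0.0009, 0.0014] [-0.13, 0.13, -0.06] rows>= 1.0
wrist 323
tool-frame min/max [[0.0515, -0.0069, 0.0167], [0.0531, -0.001, 0.0403], [0.0534, 0.0046, 0.0796]]
normal [ 1.    -0.001  0.   ] [1.21326116e-07 1.08550011e-05 3.44230663e-04]
scene 232
tool-frame min/max [[-0.0584, -0.0071, 0.0166], [-0.0554, -0.0024, 0.0472], [0.0379, 0.0052, 0.0785]]
normal [ 0.096  0.995 -0.004] [1.19585635e-05 3.12045506e-04 4.98038683e-04]
```

```bash
python3 -c "
import cv2,numpy as np
a=cv2.imread('pics/wrist4.png');b=cv2.imread('pics/scene4.png')
cv2.imwrite('pics/c4.png',np.hstack([a[:,160:560],b[100:580,280:640] if 0 else cv2.resize(b[140:380,340:540],(400,480))]))"
```

```text
(no output)
```

View pics/c4.png

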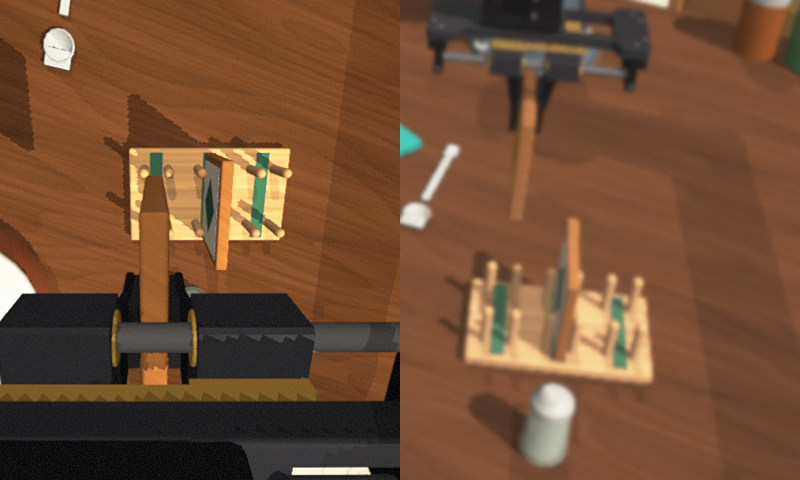

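It shows the held trivet upright and above the left slot, as in the scene crop. The clearances are fine, so I'll lower it to just over the floor.

```bash
python3 -m jog '[[0,0.003,0.0015,0.03,-0.1,0.1,0],[0,0.003,0.0015,0.06,-0.1,0.1,0],[0,0.003,0.0015,0.09,-0.1,0.1,0],[0,0.003,0.0015,0.11,-0.1,0.1,0],[0,0.003,0.0015,0.12,-0.1,0.1,0],[0,0.003,0.0015,0.13,-0.1,0.1,0],[0,0.003,0.0015,0.13,-0.1,0.1,0],[0,0.003,0.0015,0.13,-0.1,0.1,0]]'
python3 -c "
from h import *
go(slot(-1)+[0,0,.082],frame(90+RYAW))
c='wrist'
i=viewer.camera_info(c);p,d=viewer.capture(c); cv2.imwrite('pics/w5.png',p)
P,u,v=cloud(c,d,i); s=bot.read_state(); Q=(P-s['position'])@np.array(s['tcp_rot'])
m=(abs(Q[:,1])<.03)&(abs(Q[:,0]-.053)<.004)&(Q[:,2]>.016)&(Q[:,2]<.1); print(m.sum(),np.percentile(Q[m],[1,50,99],axis=0).round(4).tolist())
b=(abs(P[:,2]-.014)<.006)&(abs(P[:,0]-.59)<.13)&(abs(P[:,1]-.245)<.15)
print('board',b.sum(),cv2.minAreaRect(P[b][:,:2].astype(np.float32)))
w=(P[:,2]>.115)&(P[:,2]<.135)&(abs(P[:,0]-.59)<.09)&(abs(P[:,1]-.245)<.05)
print(w.sum(),cv2.minAreaRect(P[w][:,:2].astype(np.float32)))
"
```

```text
time_s: 10.9
position: [0.6108, 0.1806, 0.1563]
tcp_rot: [[-0.945, -0.326, 0.002], [-0.326, 0.945, -0.0], [-0.002, -0.001, -1.0]]
force: [0.3, 0.3, -2.3]
opening: 0.134
grasp_force: 30.0
go [-0.0013, -0.0003, 0.06] [-0.05, 0.09, -0.03] rows>= 1.0
326 [[0.0514, -0.0069, 0.0166], [0.0532, -0.0009, 0.0404], [0.0535, 0.0047, 0.0801]]
board 14930 ((0.5908054113388062, 0.2428312599658966), (0.11959053575992584, 0.2002284675836563), 19.064502716064453)
2671 ((0.571775496006012, 0.23611149191856384), (0.06960146874189377, 0.013178220950067043), 19.30946159362793)
```

View pics/w5.png

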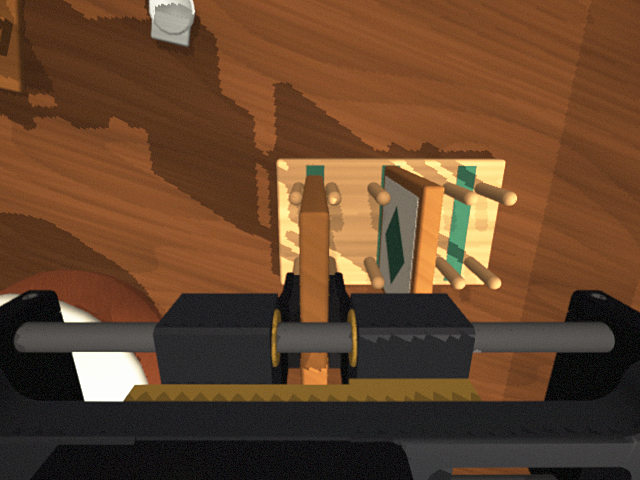

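The trivet's lower edge (315,185) is in line with the felt (315,170) and between the dowels (297 and 333). I'll lower it slowly.

```bash
python3 -m jog '[[0,0,0.0007,0.008,0,0,0],[0,0,0.0007,0.016,0,0,0],[0,0,0.0007,0.024,0,0,0],[0,0,0.0007,0.032,0,0,0],[0,0,0.0007,0.04,0,0,0],[0,0,0.0007,0.047,0,0,0],[0,0,0.0007,0.052,0,0,0],[0,0,0.0007,0.055,0,0,0],[0,0,0.0007,0.055,0,0,0]]'
python3 -m jog '[[0,0,0,0.0015,0,0,0],[0,0,0,0.003,0,0,0],[0,0,0,0.004,0,0,0],[0,0,0,0.004,0,0,0]]'
```

```text
time_s: 12.08
position: [0.6099, 0.1811, 0.1004]
tcp_rot: [[-0.945, -0.326, 0.0], [-0.326, 0.945, -0.001], [0.0, -0.001, -1.0]]
force: [-0.3, -1.2, -1.5]
opening: 0.134
grasp_force: 30.0
time_s: 12.58
position: [0.6099, 0.1811, 0.0965]
tcp_rot: [[-0.945, -0.326, 0.0], [-0.326, 0.945, -0.0], [0.0, -0.0, -1.0]]
force: [0.8, -0.0, -3.6]
opening: 0.141
grasp_force: 30.0
```

No contact yet; I'll continue in small steps.

```bash
python3 -m jog '[[0,0,0,0.0007,0,0,0],[0,0,0,0.0014,0,0,0],[0,0,0,0.0014,0,0,0]]'; python3 -m jog '[[0,0,0,0.0006,0,0,0],[0,0,0,0.0012,0,0,0],[0,0,0,0.0012,0,0,0]]'
```

```text
time_s: 12.95
position: [0.6101, 0.1812, 0.0955]
tcp_rot: [[-0.945, -0.326, 0.001], [-0.326, 0.945, -0.0], [-0.0, -0.001, -1.0]]
force: [-0.7, -0.6, -0.3]
opening: 0.136
grasp_force: 30.0
time_s: 13.32
position: [0.6101, 0.1812, 0.0955]
tcp_rot: [[-0.945, -0.326, 0.001], [-0.326, 0.945, -0.0], [-0.001, -0.001, -1.0]]
force: [-2.9, -0.3, 7.6]
opening: 0.128
grasp_force: 30.0
```

Contact: about +10 N upward. I'll release with a small opening and rise.

```bash
python3 -m jog '[[0.25,0,0,-0.0005,0,0,0],[0.4,0,0,-0.0005,0,0,0],[0.4,0,0,-0.0005,0,0,0],[0.4,0,0,-0.0005,0,0,0]]'; python3 -m jog '[[0.4,0,0,-0.015,0,0,0],[0.4,0,0,-0.04,0,0,0],[0.4,0,0,-0.09,0,0,0],[0.4,0,0,-0.15,0,0,0],[0.4,0,0,-0.2,0,0,0],[0.4,0,0,-0.2,0,0,0],[0.4,0,0,-0.2,0,0,0]]'
python3 - <<'E'
from h import *
c='wrist'
i=viewer.camera_info(c);p,d=viewer.capture(c); P,u,v=cloud(c,d,i)
L=(P-slot(-1))@Ro.from_euler('z',RYAW,degrees=True).as_matrix()
for k in (0,.066):
    m=(abs(L[:,1]-k)<.025)&(L[:,2]>.09)&(L[:,2]<.14)&(abs(L[:,0])<.08)
    t=m&(L[:,2]>.104); print(m.sum(),L[m][:,2].max(),cv2.minAreaRect(L[t][:,:2].astype(np.float32)))
go(TOP['b']+.09*ZT,frame(SY,LEAN))
E
```

```text
time_s: 13.82
position: [0.61, 0.1811, 0.0942]
tcp_rot: [[-0.946, -0.326, 0.0], [-0.326, 0.946, -0.0], [0.0, -0.0, -1.0]]
force: [-0.1, -0.1, 0.1]
opening: 0.386
grasp_force: 0.0
time_s: 14.7
position: [0.6093, 0.1812, 0.2946]
tcp_rot: [[-0.945, -0.326, -0.0], [-0.326, 0.945, -0.0], [0.0, -0.0, -1.0]]
force: [-0.7, -0.3, 0.8]
opening: 0.402
grasp_force: 0.0
1304 0.11186569759840528 ((-0.00023168697953224182, 0.00026978086680173874), (0.011515085585415363, 0.10976608097553253), 89.78837585449219)
1628 0.11158813175412538 ((-0.00021206960082054138, 0.06561733782291412), (0.012353005819022655, 0.10898101329803467), 89.87709045410156)
go [0.2446, -0.4268, 0.0795] [-11.65, -14.41, 101.55] rows>= 10.0
```

Yellow is seated: centred to 0.3 mm and level with white. Next is blue.

```bash
python3 -m jog '[[0.45,0.05,-0.12,0,0,0,10],[0.45,0.2446,-0.4268,0.0795,-11.65,-14.41,101.55],[0.45,0.2446,-0.4268,0.0795,-11.65,-14.41,101.55],[0.45,0.2446,-0.4268,0.0795,-11.65,-14.41,101.55],[0.45,0.2446,-0.4268,0.0795,-11.65,-14.41,101.55],[0.45,0.2446,-0.4268,0.0795,-11.65,-14.41,101.55],[0.45,0.2446,-0.4268,0.0795,-11.65,-14.41,101.55],[0.45,0.2446,-0.4268,0.0795,-11.65,-14.41,101.55],[0.45,0.2446,-0.4268,0.0795,-11.65,-14.41,101.55],[0.45,0.2446,-0.4268,0.0795,-11.65,-14.41,101.55],[0.45,0.2446,-0.4268,0.0795,-11.65,-14.41,101.55],[0.45,0.2446,-0.4268,0.0795,-11.65,-14.41,101.55],[0.45,0.2446,-0.4268,0.0795,-11.65,-14.41,101.55],[0.45,0.2446,-0.4268,0.0795,-11.65,-14.41,101.55],[0.45,0.2446,-0.4268,0.0795,-11.65,-14.41,101.55]]'
python3 - <<'E'
from h import *
go(TOP['b']-.028*ZT,frame(SY,LEAN))
for c in ('wrist','scene'):
    i=viewer.camera_info(c);p,d=viewer.capture(c); P,u,v=cloud(c,d,i)
    m=(abs(P[:,1]+.297)<.064)&(P[:,2]>.118)&(P[:,2]<.135)&(abs(P[:,0]-.541)<.03)
    print(c,m.sum()); 
    if m.sum()>20: print(P[m][:,2].max(),P[m].mean(0),cv2.minAreaRect(P[m][:,:2].astype(np.float32)))
E
```

```text
time_s: 16.62
position: [0.5179, -0.3019, 0.2153]
tcp_rot: [[-0.117, 0.954, 0.277], [0.993, 0.113, 0.033], [-0.0, 0.279, -0.96]]
force: [-0.2, -0.2, 0.6]
opening: 0.447
grasp_force: 0.0
go [-0.0, -0.0019, 0.1183] [0.15, 0.0, 0.04] rows>= 2.0
wrist 2151
0.13045701147388636 [ 0.5396902  -0.29648679  0.12692916] ((0.5408227443695068, -0.2997284531593323), (0.014302779920399189, 0.10909759998321533), 7.628129959106445)
scene 245
0.13271237080366927 [ 0.54471925 -0.29573076  0.12548112] ((0.5433642268180847, -0.29981568455696106), (0.01882786862552166, 0.10994704067707062), 7.211073875427246)
```

Blue is unmoved and the target is confirmed.

```bash
python3 -m jog '[[0.45,0,-0.0015,0.03,0,0,0],[0.45,0,-0.0015,0.06,0,0,0],[0.45,0,-0.0015,0.09,0,0,0],[0.45,0,-0.0015,0.108,0,0,0],[0.45,0,-0.0015,0.118,0,0,0],[0.45,0,-0.0015,0.118,0,0,0],[0.45,0,-0.0015,0.118,0,0,0]]'
python3 -m jog '[[0,0,0,0,0,0,0],[0,0,0,0,0,0,0],[0,0,0,0,0,0,0],[0,0,0,0,0,0,0],[0,0,0,0,0,0,0]]'
python3 -m jog '[[0,0,0,-0.02,0,0,0],[0,0,0,-0.05,0,0,0],[0,0,0,-0.09,0,0,0],[0,0,0,-0.14,0,0,0],[0,0,0,-0.18,0,0,0],[0,0,0,-0.18,0,0,0],[0,0,0,-0.18,0,0,0]]'
python3 -c "
from h import *
go(slot(1)+[0,0,.30],frame(90+RYAW))"
```

```text
time_s: 17.6
position: [0.5493, -0.2988, 0.1023]
tcp_rot: [[-0.117, 0.953, 0.278], [0.993, 0.112, 0.031], [-0.001, 0.28, -0.96]]
force: [-0.5, -0.3, -0.4]
opening: 0.448
grasp_force: 0.0
time_s: 18.23
position: [0.5488, -0.2984, 0.1016]
tcp_rot: [[-0.117, 0.954, 0.277], [0.993, 0.112, 0.032], [-0.0, 0.279, -0.96]]
force: [-1.2, 0.2, 2.2]
opening: 0.137
grasp_force: 30.0
time_s: 19.1
position: [0.4981, -0.3033, 0.2734]
tcp_rot: [[-0.117, 0.954, 0.275], [0.993, 0.112, 0.034], [0.002, 0.277, -0.961]]
force: [-0.5, -0.2, -4.1]
opening: 0.134
grasp_force: 30.0
go [0.5964, 0.1472, 0.0011] [11.65, 14.28, -101.59] rows>= 10.0
```

```bash
python3 -m jog '[[0,0,0,-0.03,0,0,0],[0,0.5964,0.1472,0.0011,11.65,14.28,-101.6],[0,0.5964,0.1472,0.0011,11.65,14.28,-101.6],[0,0.5964,0.1472,0.0011,11.65,14.28,-101.6],[0,0.5964,0.1472,0.0011,11.65,14.28,-101.6],[0,0.5964,0.1472,0.0011,11.65,14.28,-101.6],[0,0.5964,0.1472,0.0011,11.65,14.28,-101.6],[0,0.5964,0.1472,0.0011,11.65,14.28,-101.6],[0,0.5964,0.1472,0.0011,11.65,14.28,-101.6],[0,0.5964,0.1472,0.0011,11.65,14.28,-101.6],[0,0.5964,0.1472,0.0011,11.65,14.28,-101.6],[0,0.5964,0.1472,0.0011,11.65,14.28,-101.6],[0,0.5964,0.1472,0.0011,11.65,14.28,-101.6],[0,0.5964,0.1472,0.0011,11.65,14.28,-101.6],[0,0.5964,0.1472,0.0011,11.65,14.28,-101.6],[0,0.5964,0.1472,0.0011,11.65,14.28,-101.6]]'
cat > chk.py <<'E'
from h import *
import sys
go(slot(1)+[0,0,.0955-.0143],frame(90+RYAW))
i=viewer.camera_info('wrist');p,d=viewer.capture('wrist'); cv2.imwrite(sys.argv[1],p); P,u,v=cloud('wrist',d,i)
s=bot.read_state(); Q=(P-s['position'])@np.array(s['tcp_rot'])
m=(abs(Q[:,1])<.02)&(abs(Q[:,0]-.053)<.006)&(Q[:,2]>.016)&(Q[:,2]<.1); print(m.sum(),np.percentile(Q[m],[1,50,99],axis=0).round(4).tolist())
E
python3 chk.py pics/w6.png
```

```text
time_s: 21.1
position: [0.5704, 0.3037, 0.3146]
tcp_rot: [[-0.946, -0.325, 0.002], [-0.325, 0.946, -0.001], [-0.002, -0.002, -1.0]]
force: [-0.1, 0.9, -3.0]
opening: 0.139
grasp_force: 30.0
go [0.0009, 0.0026, 0.219] [-0.12, 0.09, -0.1] rows>= 4.0
294 [[0.0527, -0.0072, 0.0166], [0.0545, -0.0016, 0.0403], [0.0549, 0.0045, 0.0779]]
```

```bash
python3 -m jog '[[0,0.001,0.003,0.03,-0.1,0.1,-0.1],[0,0.001,0.003,0.06,-0.1,0.1,-0.1],[0,0.001,0.003,0.09,-0.1,0.1,-0.1],[0,0.001,0.003,0.12,-0.1,0.1,-0.1],[0,0.001,0.003,0.14,-0.1,0.1,-0.1],[0,0.001,0.003,0.152,-0.1,0.1,-0.1],[0,0.001,0.003,0.158,-0.1,0.1,-0.1],[0,0.001,0.003,0.158,-0.1,0.1,-0.1],[0,0.001,0.003,0.158,-0.1,0.1,-0.1]]'
python3 chk.py pics/w7.png
```

```text
time_s: 22.28
position: [0.5693, 0.3071, 0.1573]
tcp_rot: [[-0.945, -0.328, 0.002], [-0.328, 0.945, 0.0], [-0.002, -0.0, -1.0]]
force: [0.7, -0.3, -3.9]
opening: 0.136
grasp_force: 30.0
go [0.0007, -0.0015, 0.0618] [-0.03, 0.09, 0.1] rows>= 1.0
294 [[0.0527, -0.0071, 0.0163], [0.0545, -0.0015, 0.04], [0.0549, 0.0046, 0.0778]]
```

View pics/w7.png

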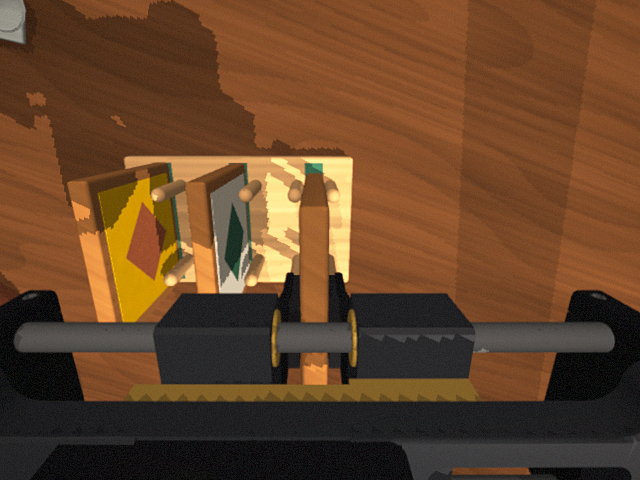

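The blue trivet's lower edge (314,175) lies over the felt (314,168) and between the dowels (295 and 333). Yellow and white stand untouched. I'll lower it.

```bash
python3 -m jog '[[0,0,-0.0003,0.008,0,0,0],[0,0,-0.0003,0.016,0,0,0],[0,0,-0.0003,0.024,0,0,0],[0,0,-0.0003,0.032,0,0,0],[0,0,-0.0003,0.04,0,0,0],[0,0,-0.0003,0.047,0,0,0],[0,0,-0.0003,0.053,0,0,0],[0,0,-0.0003,0.057,0,0,0],[0,0,-0.0003,0.057,0,0,0]]'
python3 -m jog '[[0,0,0,0.001,0,0,0],[0,0,0,0.002,0,0,0],[0,0,0,0.002,0,0,0]]';python3 -m jog '[[0,0,0,0.0008,0,0,0],[0,0,0,0.0015,0,0,0],[0,0,0,0.0015,0,0,0]]'
```

```text
time_s: 23.45
position: [0.5685, 0.3065, 0.099]
tcp_rot: [[-0.945, -0.328, -0.001], [-0.328, 0.945, -0.001], [0.001, -0.0, -1.0]]
force: [-1.0, 0.7, -4.2]
opening: 0.136
grasp_force: 30.0
time_s: 23.82
position: [0.5687, 0.3066, 0.0974]
tcp_rot: [[-0.945, -0.328, -0.0], [-0.328, 0.945, -0.0], [0.0, -0.0, -1.0]]
force: [-0.8, 1.4, -3.9]
opening: 0.14
grasp_force: 30.0
time_s: 24.2
position: [0.5691, 0.3067, 0.0967]
tcp_rot: [[-0.945, -0.328, 0.001], [-0.328, 0.945, -0.0], [-0.001, -0.0, -1.0]]
force: [-0.0, -0.4, 3.1]
opening: 0.136
grasp_force: 30.0
```

```bash
python3 -m jog '[[0,0,0,0.0006,0,0,0],[0,0,0,0.0012,0,0,0],[0,0,0,0.0012,0,0,0]]'
python3 - <<'E'
from h import *
c='wrist'
i=viewer.camera_info(c);p,d=viewer.capture(c); P,u,v=cloud(c,d,i)
L=(P-slot(1))@Ro.from_euler('z',RYAW,degrees=True).as_matrix()
for k in (0,-.066,-.132):
    m=(abs(L[:,1]-k)<.012)&(L[:,2]>.02)&(L[:,2]<.14)&(L[:,0]<-.05)&(L[:,0]>-.065)
    print(m.sum(),np.percentile(L[m],[1,50,99],axis=0).round(4).tolist())
E
```

```text
time_s: 24.58
position: [0.5695, 0.3069, 0.0965]
tcp_rot: [[-0.945, -0.328, 0.002], [-0.328, 0.945, 0.0], [-0.002, -0.001, -1.0]]
force: [-1.2, 0.6, 8.9]
opening: 0.137
grasp_force: 30.0
1070 [[-0.0545, -0.006, 0.0225], [-0.0541, -0.0003, 0.0948], [-0.0501, 0.0056, 0.1104]]
1604 [[-0.0549, -0.0705, 0.0221], [-0.0537, -0.0621, 0.0897], [-0.0501, -0.0596, 0.1102]]
1731 [[-0.0552, -0.1355, 0.0215], [-0.0535, -0.1262, 0.0732], [-0.0501, -0.1247, 0.1023]]
```

It is seated: the top is at 110 mm, the same as white's. I'll release and rise.

```bash
python3 -m jog '[[0.25,0,0,-0.0007,0,0,0],[0.4,0,0,-0.0007,0,0,0],[0.4,0,0,-0.0007,0,0,0],[0.4,0,0,-0.0007,0,0,0]]'; python3 -m jog '[[0.4,0,0,-0.015,0,0,0],[0.4,0,0,-0.04,0,0,0],[0.4,0,0,-0.09,0,0,0],[0.4,0,0,-0.15,0,0,0],[0.4,0,0,-0.2,0,0,0],[0.4,0,0,-0.2,0,0,0],[0.4,0,0,-0.2,0,0,0]]'
python3 - <<'E'
from h import *
i=viewer.camera_info('wrist');p,d=viewer.capture('wrist'); P,u,v=cloud('wrist',d,i)
L=(P-slot(1))@Ro.from_euler('z',RYAW,degrees=True).as_matrix()
for k in (0,-.066,-.132):
    t=(abs(L[:,1]-k)<.02)&(L[:,2]>.104)&(L[:,2]<.14)&(abs(L[:,0])<.08)
    print(L[t][:,2].max(),cv2.minAreaRect(L[t][:,:2].astype(np.float32)))
p,_=viewer.capture('scene')
for t in ['casserole','kids_bottle','salt_shaker','spoon']: print(t,[np.round(r['xyz'],3).tolist() for r in models.tip_of('scene',t)[:1]])
cv2.imwrite('pics/s9.png',p)
E
```

```text
time_s: 25.12
position: [0.5686, 0.3066, 0.0949]
tcp_rot: [[-0.945, -0.328, -0.001], [-0.328, 0.945, -0.001], [0.001, -0.0, -1.0]]
force: [0.8, 0.1, -0.7]
opening: 0.39
grasp_force: 0.0
time_s: 26.0
position: [0.5682, 0.3065, 0.2955]
tcp_rot: [[-0.945, -0.328, -0.0], [-0.328, 0.945, -0.001], [0.001, -0.0, -1.0]]
force: [-0.1, -0.0, -0.2]
opening: 0.405
grasp_force: 0.0
0.11158965004914387 ((0.0007111728191375732, -0.000216552522033453), (0.10953324288129807, 0.011545239947736263), 0.41543930768966675)
0.11157574888925506 ((-0.00015292689204216003, -0.06623879075050354), (0.012362560257315636, 0.10903651267290115), 89.98851776123047)
0.11183680123551712 ((0.00012056529521942139, -0.13188862800598145), (0.012669770047068596, 0.1097031831741333), 89.87068939208984)
casserole [[0.811, 0.0, -0.0]]
kids_bottle [[0.746, -0.282, 0.002]]
salt_shaker [[0.743, 0.28, -0.003]]
spoon [[0.42, 0.013, -0.003]]
```

View pics/s9.png

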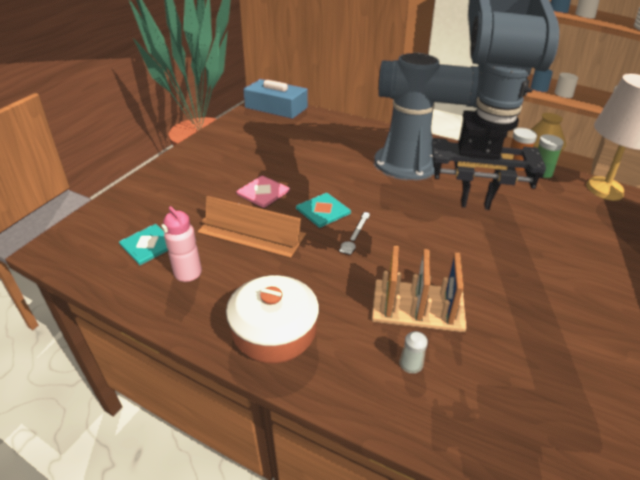

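All three trivets stand in the rack (at 392, 424 and 454, row 285). The stand is empty and the bystanders have not moved.

```bash
python3 -c "
from rig import workorder; print(workorder.hand_in())"
```

```text
the job is handed in; nothing more can be done
None
```

The job is handed in: the blue and yellow trivets stand fully seated in the two outer rack slots, each within 1 mm of its slot's middle, and nothing else was moved (26 s of the 64 s used); the hand-in returned no verdict.

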